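# Refill the spring-lift tin dispenser on the chocolate counter

## Task

Refill the spring-loaded dispenser on the chocolate counter with the two loose tins. Lay each tin lengthwise between the end guides on top of the pile and push it down against the spring, until both leaf catches have snapped back over its ends and it stays down flat by itself. Leave the jar, the bowl and the mug standing where they are.

Things in the scene. Friction and masses are not known exactly. Their poses are not given: they have to be found in the camera images.
- dispenser: Counter dispenser for flat tins, fixed: a sheet-steel magazine on a wooden plinth, 190 x 90 mm on plan, 183 mm high. Origin: centre of the plinth's underside, on the counter. x runs along the tins' length, y to the side with the high back panel (customers' side, with a low slotted front panel, is -y), z up. Inside, the tins lie on a platform pushed up by a spring.
- mouth (a point): Top of the dispenser's guides, on its centre line, 183 mm above the counter, axes as the dispenser's. Guides at both ends leave a tin 2 mm play at each end and 2 to 3 mm at each side; they are straight below 170 mm height, and their lips above that flare outward by 5 mm. Between the corner guides the middle 120 mm of x is open to the gripper.
- back_edge (a point): Middle of the back panel's top edge, 132 mm above the counter. The panel (3 mm thick, right beside the pile) bars a finger from going lower there, so a tin cannot be carried home in the grip: it is let go when it lies between the guides, and then pushed from above.
- gate (a point): Point on the dispenser's centre line, 135 mm above the counter: level of the catches' lower ends. The top of a properly loaded pile stands here. Push a tin at its middle until its top is 3 to 8 mm below this level; that takes about 5 to 12 N.
- platform (a joint): Depth of the platform below its topmost position, m. 0: platform's top at the gate's level; it reads 18 mm per held tin (about 0.036 at the start with two tins, 0.072 with four). Upward spring force about 5 N + 140 N/m x depth; it bottoms out at 0.088.
- catch_a (a joint): Leaf catch at the dispenser's +x end, rad: a steel leaf hinged 30 mm above the gate, sloping in and down; its lower end hangs 7 mm over the top tin and holds it down. 0: snapped in (rest). A new tin first rests on the slopes of both leaves, about 18 mm above the gate; pushed down it swings them out (to 0.3), and they snap back by light springs once its top is below the gate.
- catch_b (a joint): Leaf catch at the dispenser's -x end, rad, the mirror image of catch_a.
- tin_a: Loose flat chocolate tin, bare tinplate with a brown lacquered lid, 150 x 58 x 18 mm, about 0.13 kg, lying flat on the counter. Origin: centre of its underside; x along its length, y across, z up. Either end may go first; tin_a and tin_b are alike and may be loaded in either order.
- tin_b: The other loose tin, the same as tin_a.
- pile_1: Tin in the dispenser at the start, the lower of two; same tin as tin_a. Origin: centre of its underside.
- pile_2: Tin in the dispenser at the start, the upper one, held down by the catches. Origin: centre of its underside.
- jar: Bystander: glass jar of pralines with a knobbed lid, 100 mm wide, 151 mm high, on the far side of the counter. Origin: centre of its underside.
- bowl: Bystander: small terracotta bowl, 110 mm wide, 45 mm high. Origin: centre of its underside.
- mug: Bystander: white mug, 80 mm wide, 85 mm high, with a handle at its +y side. Origin: centre of its underside.

How it is judged:
By the outcome, as a careful person would: the job done as asked, in the order asked, and still so for the second after the job is handed in, with the robot touching nothing.
It also fails if it takes over 72 s, if anything falls off the work surface, if the arm or the gripper's body presses on something with over 40 N, if the wrist force passes 120 N, or if a joint passes its speed limit or range.

## Robot

A 6-joint arm with a two-finger parallel gripper is mounted at the origin on the work surface. World frame = base frame: x ahead of the robot, y to its left, z up, the work surface at z = 0. Lengths are in mm, angles in rad, forces in N, time in s.
With the tool pointing down it reaches from about 300 to 875 mm from the base axis. Payload 6.4 kg.
Tool frame: the origin (TCP) lies on the centre line of the jaws, within the pads' length; the fingertips stand 19 mm ahead of it and the grasp point (between the pads) is the TCP (bot.tips_ahead is the distance from the TCP to the fingertips, in mm); z points along the fingers, y is the line along which they close (so a half turn about z gives the same grasp; the last joint's range is limited). The gripper opens to 85 mm and grips with 20 to 120 N. Pads are 22 mm wide; open, the fingers measure 114 mm over their backs; the gripper's body (76 mm by 85 mm) begins 54 mm behind the grasp point. The pads swing forward as they close: fully open they stand 13 mm farther back than shut.
Start: joints at [-1.439, 0.181, 1.607, -0, 1.354, -0.206], TCP at [190.578, -542.514, 250.288] pointing down, gripper open.
Joint ranges: [-2.99, 2.99], [-0.89, 2.07], [0.3, 2.58], [-1.14, 4.28], [0, 2.63], [-3.12, 3.12]. Speed limits (rad/s): [2.57, 2.57, 3.01, 3.14, 3.14, 3.14].

## Interface

Orientations are given as a rotation vector (axis times angle).
In Python, from workcell import monitor, imaging, bot gives the robot as it stands.
- The arm moves only by the shell command python3 -m creep 'ROWS'. ROWS is text: rows parted by semicolons, each of 7 numbers parted by spaces: the finger opening in cm, from 0 to 8.54, then the shift along the tool's x, y, z in cm, then the turn, a rotation vector about the tool's x, y, z in rad. A call has 1 to 8 rows; each row shifts and turns the commanded pose from where the row before left it, along the tool's axes as they then stand; what a row does not reach is not made up. A row lasts 1/12 s, in which the tool goes at most 41.7 mm and 7.16 degrees, less where a joint would pass 70% of its speed; a pose out of reach is approached as far as the arm can. A call with a gripper value outside its range is refused whole. The fingers move at their own pace and stop on an object; the grip force is fixed at half the most. Time passes only in rows, so rows that do not move let the fingers close. It gives the time, the measured TCP pose, the force, the opening and the grip force at its end, in the units of the state.
- monitor.read_state(): the state, without advancing time (a new reading comes with each control period).
- imaging.read_camera(name): name is "scene" or "top" or "wrist"; returns the picture (400x640x3 uint8, blue, green, red); there is no depth.
- imaging.calibration(name): a dict with "fx", "fy", "cx", "cy" (pixels), "position" and "orientation" of the camera in the world. Camera axes: x right, y down, z forward; pixel columns grow to the right and rows downward; lengths in mm; the calibration is good to about 2 mm. A picture is of the moment at which its call begins: read the wrist's pose just before it. calibration takes no time and is no camera call; for the wrist camera it gives the pose at the moment of the call.
- bot.job_done(): hands the job in; it is judged then, once.
The state is a dict: "clock": time; "joint_positions": joint angles; "joint_vel": joint speeds; "joint_torque": joint torques, N m; "ee_pos": TCP position; "tool_rot": TCP orientation; "wrist_force": force on the tool from outside, world axes, zero at the start; "ft_torque": the same for the moment, N m; "gripper_width": opening from 0.0 (shut) to 1.0 (fully open); "gripper_force": force on a finger pad.
Only numpy, scipy, OpenCV 4.12 (cv2) and the standard library are available. Lean on these libraries where they do the work, as an engineer would, in place of code of your own. Each camera call takes 0.05 s, during which the arm holds its last target. There are 200 camera calls.

## Working session

There is one attempt and no reset: what is moved stays moved. The work goes in short steps, Python scripts to look and compute and a shell command to move; the robot and the scene stay as the last step left them, time stands still between calls to the robot, and variables do not carry over. Pictures are saved under pics/ and viewed, at most 10 in all, crops included, and the job is handed in when it is done.

```bash
mkdir -p pics; python3 - <<'E'
from workcell import monitor, imaging, bot
import cv2
s=monitor.read_state();print(s['clock'],s['ee_pos'],s['tool_rot'],s['gripper_width'],bot.tips_ahead)
for n in("scene","top"):
    cv2.imwrite(f"pics/{n}0.png",imaging.read_camera(n));print(n,imaging.calibration(n))
E
```

```text
0.0 [ 190.505835   -541.9689889   249.36454542] [-3.09510977e+00 -5.27774040e-01 -1.07207349e-04] 0.9990027674786627 19.0
scene {'fx': 461.81907730496926, 'fy': 461.81907730496926, 'cx': 321.95468465801747, 'cy': 199.29334007273368, 'position': array([1083.87431453, -283.34394659, 1044.95175099]), 'orientation': array([-2.25126682, -1.33820754,  0.41958111])}
top {'fx': 513.075358659746, 'fy': 513.075358659746, 'cx': 315.79709708295826, 'cy': 203.50697677033259, 'position': array([ 325.30390178,  -13.91086004, 1619.22238607]), 'orientation': array([-2.11842028,  2.1422676 , -0.17709716])}
```

View pics/top0.png

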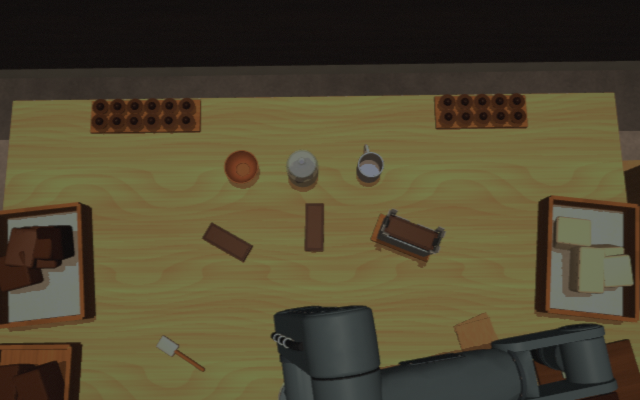

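View pics/scene0.png

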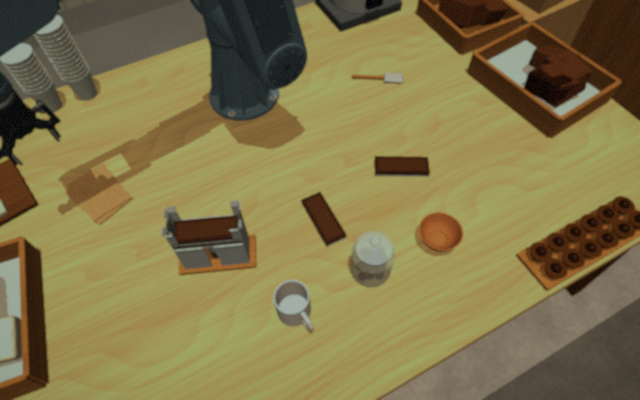

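Top view shows the tins at about (228,242) and (314,227), and the dispenser at about (408,236). The bystanders are above them in the picture, farther from the robot. In the scene view the dispenser's slotted front faces the camera.

```bash
cat > h.py <<'E'
from workcell import monitor, imaging, bot
import cv2, numpy as np
from scipy.spatial.transform import Rotation as R
def px2w(c,uv,z):
    uv=np.atleast_2d(uv).astype(float)
    d=np.c_[(uv[:,0]-c['cx'])/c['fx'],(uv[:,1]-c['cy'])/c['fy'],np.ones(len(uv))]@R.from_rotvec(c['orientation']).as_matrix().T
    p=np.array(c['position']); return p+d*((z-p[2])/d[:,2])[:,None]
def w2px(c,P):
    q=(np.atleast_2d(P)-c['position'])@R.from_rotvec(c['orientation']).as_matrix()
    return np.c_[c['fx']*q[:,0]/q[:,2]+c['cx'],c['fy']*q[:,1]/q[:,2]+c['cy']]
def tool():
    s=monitor.read_state(); return np.array(s['ee_pos']),R.from_rotvec(s['tool_rot'])
E
python3 - <<'E'
from h import *
im=cv2.imread('pics/top0.png');c=imaging.calibration('top')
sc=cv2.imread('pics/scene0.png')
hsv=cv2.cvtColor(im,cv2.COLOR_BGR2HSV)
m=((im.max(2)<100)).astype('uint8')
m[:190]=0;m[275:]=0;m[:,:190]=0;m[:,460:]=0
for k in cv2.findContours(m,0,2)[0]:
    if cv2.contourArea(k)<300: continue
    r=cv2.minAreaRect(k);b=cv2.boxPoints(r);w=px2w(c,b,18)[:,:2]
    e=w-np.roll(w,-1,0);i=np.argmax(np.linalg.norm(e,axis=1))
    print(r,w.mean(0).round(1),np.linalg.norm(e,axis=1).round(),np.degrees(np.arctan2(e[i,1],e[i,0])).round(1))
a=cv2.resize(im[195:280,360:460],None,fx=4,fy=4,interpolation=2);b=cv2.resize(sc[190:285,150:270],None,fx=3.3,fy=3.3,interpolation=2)
o=np.zeros((350,800,3),'uint8');o[:a.shape[0],:400]=a;o[:b.shape[0],400:400+b.shape[1]]=b[:, :400];cv2.imwrite('pics/c1.png',o)
E
```

```text
((226.89230346679688, 241.93846130371094), (49.11774826049805, 20.093624114990234), 29.744882583618164) [482.3 271.6] [ 62. 156.  62. 155.] 59.9
((406.556396484375, 237.53392028808594), (67.64923095703125, 44.18395233154297), 21.571308135986328) [ 490.1 -290.6] [141. 211. 139. 208.] 67.3
((313.4999694824219, 227.5), (48.99999237060547, 18.999996185302734), 90.0) [ 5.25e+02 -1.00e-01] [ 60. 155.  59. 155.] 179.6
```

View pics/c1.png

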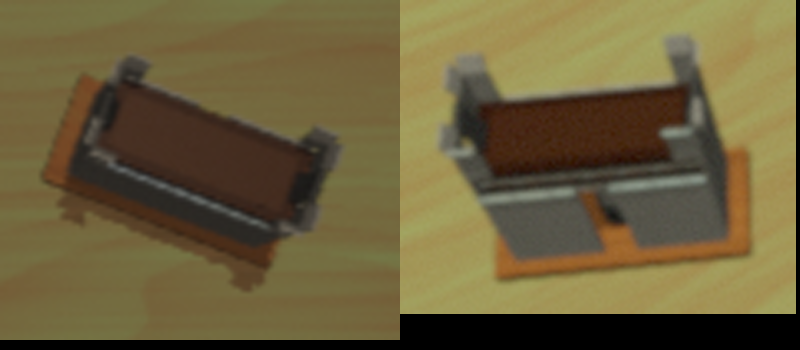

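```bash
cat >> h.py <<'E'
def go(x,y,z,yaw):
    """totals to target: shift in the present tool axes (cm), shift in tool axes after the turn, turn about tool z (rad)"""
    p,r=tool(); d=np.array([x,y,z])-p; X=r.as_matrix()[:,0]
    g=R.from_matrix(np.array([[np.cos(yaw),np.sin(yaw),0],[np.sin(yaw),-np.cos(yaw),0],[0,0,-1.]]).T.T)
    t=(r.inv()*g).as_rotvec()
    s=monitor.read_state()
    print('t',round(s['clock'],2),'at',p.round(1),'yaw',round(float(np.arctan2(X[1],X[0])),4),'F',np.round(s['wrist_force'],1),'w',round(s['gripper_width']*85.4,1))
    print(' shift now-axes cm',(r.inv().apply(d)/10).round(2),' after-turn axes',(g.inv().apply(d)/10).round(2),'turn',t.round(4))
E
python3 - <<'E'
from h import *
c=imaging.calibration('top');o=np.array([360,195])
f=lambda a,z:px2w(c,np.array(a)/4+o,z)[:,:2].round(1)
print(f([[88,75],[43,180],[268,268]],0))
b=f([[112,85],[318,150],[290,222],[92,150]],135);print(b,b.mean(0))
print(f([[110,85]],135))
k=imaging.calibration('wrist');p,r=tool()
print(r.inv().apply(k['position']-p),(r.inv()*R.from_rotvec(k['orientation'])).as_matrix().round(2),k['fx'])
go(470,-290,330,np.radians(67))
E
```

```text
[[ 568.3 -218.9]
 [ 484.8 -180.6]
 [ 413.7 -354.9]]
[[ 540.5 -219. ]
 [ 491.1 -366.8]
 [ 439.1 -343.9]
 [ 492.9 -202.9]] [ 490.9  -283.15]
[[ 540.5 -217.6]]
[  73.38676076   -0.66436265 -123.8839701 ] [[-0.   -0.96 -0.29]
 [ 1.    0.   -0.  ]
 [ 0.   -0.29  0.96]] 327.79815885367196
t 0.1 at [ 190.5 -542.   249.5] yaw 0.3377 F [-0.4  0.8 -0.7] w 85.5
 shift now-axes cm [ 34.72 -14.53  -8.02]  after-turn axes [34.12 15.88 -8.05] turn [-0.0013 -0.001  -0.8316]
```

```bash
python3 -m creep '8.5 0 0 -0.7 0 0 -0.119;8.5 0 0 -0.7 0 0 -0.119;8.5 0 0 -0.7 0 0 -0.119;8.5 0 0 -0.7 0 0 -0.119;8.5 0 0 -0.7 0 0 -0.119;8.5 0 0 -0.7 0 0 -0.119;8.5 0 0 -0.7 0 0 -0.119'
python3 -m creep '8.5 3.2 1.6 0 0 0 0;8.5 3.2 1.6 0 0 0 0;8.5 3.2 1.6 0 0 0 0;8.5 3.2 1.6 0 0 0 0;8.5 3.2 1.6 0 0 0 0;8.5 3.2 1.6 0 0 0 0'
python3 -m creep '8.5 3.2 1.6 0 0 0 0;8.5 3.2 1.6 0 0 0 0;8.5 3.2 1.6 0 0 0 0;8.5 3.2 1.6 0 0 0 0;8.5 3.2 1.6 0 0 0 0;8.5 0 0 0 0 0 0;8.5 0 0 0 0 0 0;8.5 0 0 0 0 0 0'
python3 - <<'E'
from h import *
k=imaging.calibration('wrist');im=imaging.read_camera('wrist');cv2.imwrite('pics/w1.png',im)
import pickle;pickle.dump(k,open('w1.pkl','wb'))
go(490,-287,300,np.radians(67.5))
E
```

```text
clock: 0.68
ee_pos: [190.6, -542.2, 299.1]
tool_rot: [-2.613, -1.743, -0.001]
wrist_force: [0.1, -0.2, 0.1]
gripper_width: 0.994
gripper_force: 0.0
clock: 1.18
ee_pos: [354.7, -401.6, 298.9]
tool_rot: [-2.618, -1.735, -0.0]
wrist_force: [0.8, -0.5, 0.2]
gripper_width: 0.996
gripper_force: 0.0
clock: 1.85
ee_pos: [489.4, -286.8, 298.8]
tool_rot: [-2.617, -1.736, 0.001]
wrist_force: [0.4, -0.3, -0.1]
gripper_width: 0.994
gripper_force: 0.0
t 1.9 at [ 489.1 -287.3  298.9] yaw 1.1702 F [ 0.4 -1.5 -0.5] w 85.1
 shift now-axes cm [ 0.06  0.07 -0.11]  after-turn axes [ 0.06  0.07 -0.11] turn [-0.0009  0.0001 -0.0079]
```

View pics/w1.png

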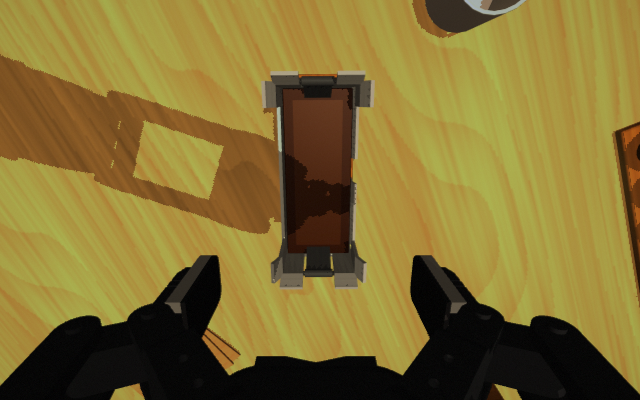

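The wrist view shows the dispenser from above, with its guide lips at roughly cols 264–374, rows 72–287. I'll enlarge it.

```bash
python3 - <<'E'
import cv2
im=cv2.imread('pics/w1.png')[62:297,250:390]
a=cv2.resize(im,None,fx=2.5,fy=2.5,interpolation=2)
b=cv2.rotate(a,cv2.ROTATE_90_CLOCKWISE)
cv2.imwrite('pics/c2.png',cv2.convertScaleAbs(b,alpha=1.5,beta=20));print(b.shape)
E
```

```text
(350, 588, 3)
```

View pics/c2.png

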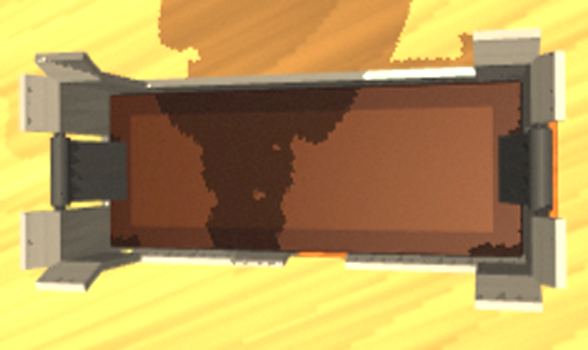

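```bash
python3 - <<'E'
from h import *
import pickle;k=pickle.load(open('w1.pkl','rb'))
def f(a,z):
    a=np.array(a,float); return px2w(k,np.c_[a[:,1]/2.5+250-.3,(587-a[:,0])/2.5+62],z)[:,:2]
A=f([[22,75],[22,268],[565,53],[565,283]],183);B=f([[61,53],[60,290],[507,30],[508,308]],183)
for q in(A,B):
    l=q[:2].mean(0);r=q[2:].mean(0);d=r-l;print(q.round(1).tolist(),q.mean(0).round(1),np.degrees(np.arctan2(d[1],d[0])),np.linalg.norm(d),np.linalg.norm(q[0]-q[1]),np.linalg.norm(q[2]-q[3]))
T=f([[110,95],[110,246],[523,82],[523,258]],135);print('tin',T.mean(0),[np.degrees(np.arctan2(*(T[i+2]-T[i])[::-1])) for i in(0,1)],np.linalg.norm(T[2]-T[0]),np.linalg.norm(T[1]-T[0]),np.linalg.norm(T[2]-T[3]))
go(525,0,250,0)
E
```

```text
[[431.2, -344.9], [490.4, -369.8], [496.3, -188.8], [554.2, -213.3]] [ 493.  -279.2] 67.59408161057672 169.00678385722446 64.27407148557806 62.863149570095366
[[430.6, -328.8], [502.1, -359.3], [483.9, -200.0], [555.4, -229.9]] [ 493.  -279.5] 67.56145794089724 139.65567961179994 77.72464416308321 77.45266950384575
tin [ 493.19811464 -279.65967146] [np.float64(67.36105195360562), np.float64(67.26443389217728)] 151.13607947693572 58.29439853766689 58.54938781254631
t 1.9 at [ 489.1 -287.3  298.9] yaw 1.1702 F [ 0.4 -1.5 -0.5] w 85.1
 shift now-axes cm [27.86 -7.89  4.89]  after-turn axes [  3.59 -28.73   4.89] turn [-7.0000e-04  7.0000e-04  1.1702e+00]
```

```bash
python3 -m creep '8.5 0 0 0 0 0 0.117;8.5 0 0 0 0 0 0.117;8.5 0 0 0 0 0 0.117;8.5 0 0 0 0 0 0.117;8.5 0 0 0 0 0 0.117;8.5 0 0 0 0 0 0.117;8.5 0 0 0 0 0 0.117;8.5 0 0 0 0 0 0.117' | grep -E 'clock|pos'
python3 -m creep '8.5 0.45 -3.5 0.6 0 0 0.117;8.5 0.45 -3.6 0.6 0 0 0.117;8.5 0.45 -3.6 0.6 0 0 0;8.5 0.45 -3.6 0.6 0 0 0;8.5 0.45 -3.6 0.6 0 0 0;8.5 0.45 -3.6 0.6 0 0 0;8.5 0.45 -3.6 0.6 0 0 0;8.5 0.45 -3.6 0.6 0 0 0' | grep -E 'clock|pos'
python3 -m creep '8.5 0 0 1 0 0 0;8.5 0 0 1 0 0 0;8.5 0 0 0 0 0 0;8.5 0 0 0 0 0 0' | grep -E 'clock|pos'
cat >> h.py <<'E'
def tin(name,z=18):
    k=imaging.calibration('wrist');im=imaging.read_camera('wrist');cv2.imwrite(f'pics/{name}.png',im)
    h=cv2.cvtColor(im,cv2.COLOR_BGR2HSV)
    m=((h[...,2]<150)&(h[...,0]<14)&(h[...,1]>60)).astype('uint8')
    m=cv2.morphologyEx(m,cv2.MORPH_CLOSE,np.ones((7,7)))
    for c in sorted(cv2.findContours(m,0,2)[0],key=cv2.contourArea)[-3:]:
        w=px2w(k,c[:,0,:],z)[:,:2]; r=cv2.minAreaRect(w.astype('float32')); b=cv2.boxPoints(r);e=b-np.roll(b,-1,0);i=np.argmax(np.linalg.norm(e,axis=1))
        print(np.round(r[0],1),np.round(r[1],1),'axis rad',np.round(np.arctan2(e[i,1],e[i,0])%np.pi,4),cv2.boundingRect(c))
E
python3 - <<'E'
from h import *
tin('w2');go(525,0,22,0)
E
```

```text
clock: 2.57
ee_pos: [488.6, -288.3, 299.3]
clock: 3.23
ee_pos: [512.7, 0.6, 251.2]
clock: 3.57
ee_pos: [512.5, -1.1, 230.6]
[ 301.4 -159.3] [123.4 203.1] axis rad 3.0018 (385, 260, 109, 140)
[485.8 270. ] [149.   63.9] axis rad 1.0583 (0, 138, 140, 112)
[5.293e+02 4.000e-01] [ 57.4 150. ] axis rad 3.1146 (287, 78, 60, 146)
t 3.62 at [513.   -1.2 231.3] yaw -0.0019 F [ 0.1  0.8 -0.2] w 85.0
 shift now-axes cm [ 1.21 -0.13 20.92]  after-turn axes [ 1.2  -0.12 20.93] turn [ 0.0002  0.0004 -0.0019]
```

View pics/w2.png

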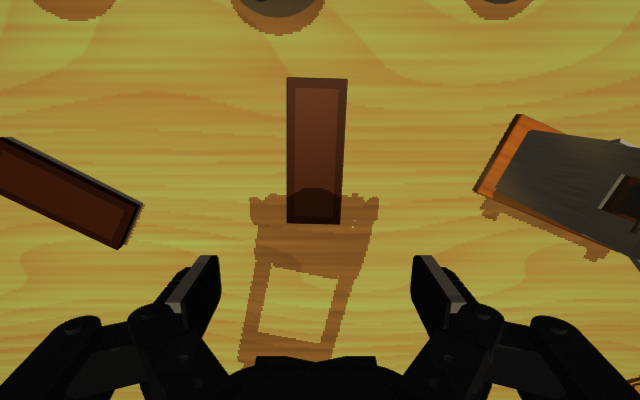

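The tin is at cols 287–347, rows 78–224, so its centre is (529.3, 0.4) mm, turned −0.027 rad. I'll descend and grip.

```bash
python3 -m creep '8.5 0.4 -0.04 3 0 0 0.025;8.5 0.4 -0.04 3 0 0 0;8.5 0.4 -0.04 3 0 0 0;8.5 0.43 -0.04 3 0 0 0;8.5 0 0 3 0 0 0;8.5 0 0 2.5 0 0 0;8.5 0 0 1.5 0 0 0;8.5 0 0 0 0 0 0' | grep -E 'clock|pos'
python3 -m creep '8.5 0 0 0.8 0 0 0;8.5 0 0 0.8 0 0 0;8.5 0 0 0.4 0 0 0;8.5 0 0 0 0 0 0;8.5 0 0 0 0 0 0' | grep -vE 'rot'
python3 - <<'E'
from h import *
go(529.3,.4,20,-.027)
E
```

```text
clock: 4.28
ee_pos: [527.1, 0.8, 38.2]
clock: 4.7
ee_pos: [529.8, 1.7, 21.8]
wrist_force: [-0.3, 0.1, 0.6]
gripper_width: 0.998
gripper_force: 0.0
t 4.7 at [529.8   1.7  21.8] yaw -0.0243 F [-0.3  0.1  0.6] w 85.3
 shift now-axes cm [-0.04  0.13  0.18]  after-turn axes [-0.04  0.13  0.18] turn [ 0.0001 -0.0007  0.0027]
```

Close, lift, and check the hold.

```bash
python3 -m creep '5 0 0 0 0 0 0;5 0 0 0 0 0 0;5 0 0 0 0 0 0;5 0 0 0 0 0 0;5 0 0 0 0 0 0;5 0 0 0 0 0 0;5 0 0 0 0 0 0;5 0 0 0 0 0 0' | grep -vE 'rot'
python3 -m creep '5 0 0 -1 0 0 0;5 0 0 -2 0 0 0;5 0 0 -3 0 0 0;5 0 0 -3.5 0 0 0;5 0 0 -3.5 0 0 0;5 0 0 -3.5 0 0 0;5 0 0 -3.5 0 0 0;5 0 0 -2 0 0 0'| grep -vE 'rot'
python3 - <<'E'
from h import *
go(493.1,-279.5,250,1.178)
k=imaging.calibration('wrist');im=imaging.read_camera('wrist');cv2.imwrite('pics/w3.png',im)
E
```

```text
clock: 5.37
ee_pos: [530.2, 1.8, 22.4]
wrist_force: [-1.5, -0.8, 5.8]
gripper_width: 0.658
gripper_force: 64.5
clock: 6.03
ee_pos: [530.5, 1.8, 246.4]
wrist_force: [2.1, -0.6, -0.7]
gripper_width: 0.659
gripper_force: 64.3
t 6.03 at [530.5   1.8 246.4] yaw -0.0239 F [ 2.1 -0.6 -0.7] w 56.3
 shift now-axes cm [-3.07 28.21 -0.35]  after-turn axes [-27.42   7.31  -0.36] turn [ 0.0043 -0.0043 -1.2019]
```

View pics/w3.png

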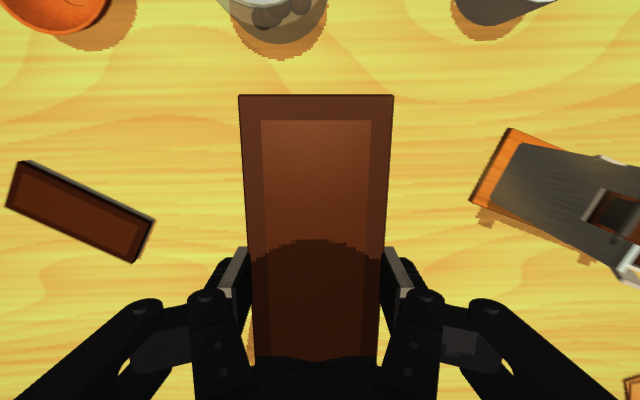

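The tin is held straight: its far edge is at row 95, cols 239–393, so it is centred in the jaws to within about 1 mm. Now carry it over the mouth.

```bash
python3 -m creep '5 0 0 0 0 0 -0.12;5 0 0 0 0 0 -0.12;5 0 0 0 0 0 -0.12;5 0 0 0 0 0 -0.12;5 0 0 0 0 0 -0.12;5 0 0 0 0 0 -0.12;5 0 0 0 0 0 -0.12;5 0 0 0 0 0 -0.12' | grep -E 'clock|pos'
python3 -m creep '5 0 0 0 0 0 -0.12;5 0 0 0 0 0 -0.12;5 -3 0.8 0 0 0 0;5 -3 0.8 0 0 0 0;5 -3 0.8 0 0 0 0;5 -3 0.8 0 0 0 0;5 -3 0.8 0 0 0 0;5 -3 0.8 0 0 0 0' | grep -E 'clock|pos'
python3 -m creep '5 -3 0.8 0 0 0 0;5 -3 0.8 0 0 0 0;5 -2 0.6 0 0 0 0;5 -1.4 0.3 0 0 0 0;5 0 0 0 0 0 0;5 0 0 0 0 0 0' | grep -E 'clock|pos'
python3 - <<'E'
from h import *
go(493.1,-279.5,212,1.178)
E
```

```text
clock: 6.75
ee_pos: [528.8, 2.1, 241.0]
clock: 7.42
ee_pos: [503.6, -183.7, 241.1]
clock: 7.92
ee_pos: [490.9, -278.9, 240.9]
t 7.92 at [ 490.9 -278.9  240.9] yaw 1.1746 F [-0.4 -0.1 -2.2] w 56.3
 shift now-axes cm [0.03 0.22 2.89]  after-turn axes [0.03 0.22 2.89] turn [-0.001  -0.0009 -0.0034]
```

```bash
python3 -m creep '5 0.03 0.2 1 0 0 -0.003;5 0 0 1.5 0 0 0;5 0 0 1 0 0 0;5 0 0 0 0 0 0;5 0 0 0 0 0 0' | grep -vE 'rot'
python3 -m creep '5 0 0 0.5 0 0 0;5 0 0 0.5 0 0 0;5 0 0 0.5 0 0 0;5 0 0 0 0 0 0;5 0 0 0 0 0 0' | grep -vE 'rot'
python3 - <<'E'
from h import *
go(493.1,-279.5,177,1.178)
k=imaging.calibration('wrist');im=imaging.read_camera('wrist');cv2.imwrite('pics/w4.png',im)
E
```

```text
clock: 8.33
ee_pos: [493.1, -278.3, 205.2]
wrist_force: [-0.3, -0.5, -1.4]
gripper_width: 0.666
gripper_force: 64.2
clock: 8.75
ee_pos: [493.1, -279.5, 190.9]
wrist_force: [0.4, -0.1, -2.5]
gripper_width: 0.66
gripper_force: 64.2
t 8.75 at [ 493.1 -279.5  190.9] yaw 1.1787 F [ 0.4 -0.1 -2.5] w 56.3
 shift now-axes cm [0.   0.   1.39]  after-turn axes [0.   0.   1.39] turn [-0.0007 -0.0002  0.0007]
```

View pics/w4.png

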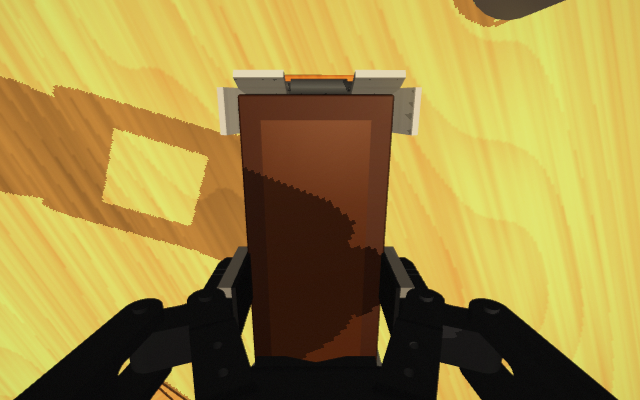

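The tin's far edge spans cols 239–393 (centre 316) and the lips centre at about 320. The tin sits about 1.4 mm towards −y of the tool, so I'll correct that and lower it.

```bash
python3 -m creep '5 0 0.13 0.3 0 0 0;5 0 0 0.3 0 0 0;5 0 0 0.3 0 0 0;5 0 0 0 0 0 0' | grep -vE 'rot'
python3 -m creep '5 0 0 0.2 0 0 0;5 0 0 0.2 0 0 0;5 0 0 0 0 0 0;5 0 0 0 0 0 0' | grep -vE 'rot'
python3 - <<'E'
from h import *
go(493.1,-279.5,175,1.178)
E
```

```text
clock: 9.13
ee_pos: [494.2, -280.0, 181.5]
wrist_force: [0.6, 0.1, -1.0]
gripper_width: 0.659
gripper_force: 64.2
clock: 9.47
ee_pos: [494.6, -280.7, 178.7]
wrist_force: [-1.6, -3.4, 0.8]
gripper_width: 0.66
gripper_force: 64.6
t 9.47 at [ 494.6 -280.7  178.7] yaw 1.1786 F [-1.6 -3.4  0.8] w 56.4
 shift now-axes cm [ 0.06 -0.18  0.37]  after-turn axes [ 0.06 -0.18  0.37] turn [0.0008 0.0009 0.0006]
```

```bash
python3 -m creep '5 0 0 0.15 0 0 0;5 0 0 0.15 0 0 0;5 0 0 0 0 0 0;5 0 0 0 0 0 0' | grep -vE 'rot'
python3 - <<'E'
from h import *
go(493.1,-279.5,175,1.178)
k=imaging.calibration('wrist');im=imaging.read_camera('wrist');cv2.imwrite('pics/w5.png',im)
print(im.shape)
E
```

```text
clock: 9.8
ee_pos: [495.0, -281.1, 176.9]
wrist_force: [-2.7, -2.4, 7.5]
gripper_width: 0.658
gripper_force: 65.3
t 9.8 at [ 495.  -281.1  176.9] yaw 1.1787 F [-2.7 -2.4  7.5] w 56.2
 shift now-axes cm [ 0.07 -0.24  0.19]  after-turn axes [ 0.07 -0.23  0.19] turn [0.0022 0.0014 0.0007]
(400, 640, 3)
```

View pics/w5.png

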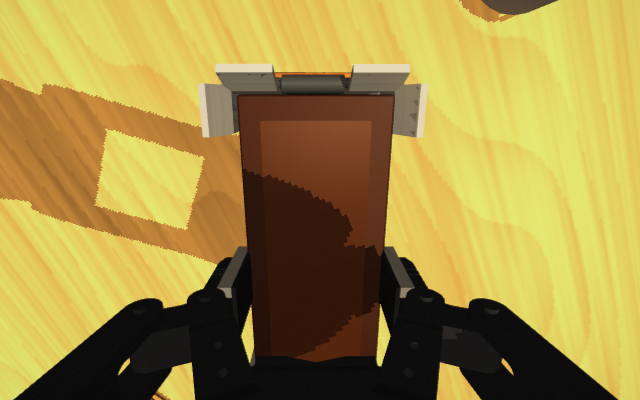

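The tin's bottom is at about 155 mm, inside the straight guides and resting on the leaves; tin centre is col 316, lips col 313. I'll nudge it back 1 mm, release, rise and shut the fingers.

```bash
python3 -m creep '5 -0.05 -0.1 0 0 0 0;5 0 0 0 0 0 0;8.4 0 0 0 0 0 0;8.4 0 0 0 0 0 0;8.4 0 0 0 0 0 0;8.4 0 0 0 0 0 0;8.4 0 0 0 0 0 0;8.4 0 0 0 0 0 0' | grep -vE 'rot'
python3 -m creep '8.4 0 0 -1 0 0 0;8.4 0 0 -2 0 0 0;8.4 0 0 -3 0 0 0;0 0 0 -3 0 0 0;0 0 0 0 0 0 0;0 0 0 0 0 0 0;0 0 0 0 0 0 0;0 0 0 0 0 0 0' | grep -vE 'rot'
python3 -m creep '0 0 0 0 0 0 0;0 0 0 0 0 0 0;0 0 0 0 0 0 0;0 0 0 0 0 0 0' | grep -vE 'rot'
python3 - <<'E'
from h import *
go(493.1,-279.5,200,1.178)
tin('w6',171)
E
```

```text
clock: 10.52
ee_pos: [493.2, -280.0, 175.0]
wrist_force: [-0.1, -1.1, -0.2]
gripper_width: 0.982
gripper_force: 0.0
clock: 11.18
ee_pos: [492.8, -279.7, 264.3]
wrist_force: [-0.5, 0.2, 0.6]
gripper_width: 0.278
gripper_force: 0.0
clock: 11.52
ee_pos: [493.2, -280.1, 264.7]
wrist_force: [0.1, 0.4, -0.5]
gripper_width: 0.005
gripper_force: 0.0
t 11.52 at [ 493.2 -280.1  264.7] yaw 1.1787 F [ 0.1  0.4 -0.5] w 0.5
 shift now-axes cm [ 0.05 -0.03  6.47]  after-turn axes [ 0.05 -0.03  6.47] turn [-0.001  -0.0003  0.0007]
[ 465.8 -400.3] [37.9 39.7] axis rad 1.9297 (324, 325, 52, 47)
[ 474.2 -436. ] [ 36.7 112.2] axis rad 2.7516 (300, 364, 134, 36)
[ 488.8 -291.6] [177.2  59.6] axis rad 1.1753 (272, 96, 94, 236)
```

View pics/w6.png

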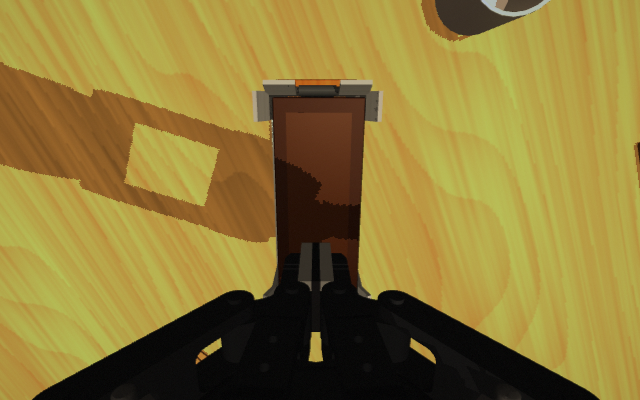

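The tin lies between the guides (cols 273–366, top row 97), flat on the leaves. Now push it.

```bash
python3 -m creep '0 0 0 2 0 0 0;0 0 0 2 0 0 0;0 0 0 1.5 0 0 0;0 0 0 1 0 0 0;0 0 0 0.5 0 0 0;0 0 0 0.3 0 0 0;0 0 0 0.2 0 0 0;0 0 0 0 0 0 0' | grep -vE 'rot|gri'
python3 -m creep '0 0 0 0.4 0 0 0;0 0 0 0.4 0 0 0;0 0 0 0.4 0 0 0;0 0 0 0 0 0 0' | grep -vE 'rot|gri'
python3 -m creep '0 0 0 0.4 0 0 0;0 0 0 0.4 0 0 0;0 0 0 0.4 0 0 0;0 0 0 0 0 0 0' | grep -vE 'rot|gri'
```

```text
clock: 12.23
ee_pos: [493.9, -280.5, 191.6]
wrist_force: [-0.7, -0.6, 0.6]
clock: 12.57
ee_pos: [494.4, -280.6, 179.6]
wrist_force: [2.1, 1.5, 2.8]
clock: 12.9
ee_pos: [494.0, -281.1, 166.7]
wrist_force: [1.4, -1.8, 3.5]
```

```bash
python3 -m creep '0 0 0 0.4 0 0 0;0 0 0 0.3 0 0 0;0 0 0 0.3 0 0 0;0 0 0 0 0 0 0' | grep -vE 'rot|gri'
python3 -m creep '0 0 0 0.3 0 0 0;0 0 0 0.3 0 0 0;0 0 0 0 0 0 0;0 0 0 0 0 0 0' | grep -vE 'rot|gri'
python3 - <<'E'
from h import *
go(493.1,-279.5,148,1.178)
E
```

```text
clock: 13.23
ee_pos: [494.0, -281.2, 157.0]
wrist_force: [0.5, -1.2, 5.8]
clock: 13.57
ee_pos: [494.1, -281.2, 151.4]
wrist_force: [0.1, -0.8, 8.1]
t 13.57 at [ 494.1 -281.2  151.4] yaw 1.1787 F [ 0.1 -0.8  8.1] w 0.2
 shift now-axes cm [ 0.12 -0.15  0.34]  after-turn axes [ 0.12 -0.15  0.34] turn [0.0024 0.0012 0.0007]
```

```bash
python3 -m creep '0 0 0 0.2 0 0 0;0 0 0 0.15 0 0 0;0 0 0 0 0 0 0;0 0 0 0 0 0 0;0 0 0 0 0 0 0;0 0 0 0 0 0 0' | grep -vE 'rot|gri'
python3 -m creep '0 0 0 -0.4 0 0 0;0 0 0 -0.4 0 0 0;0 0 0 -0.4 0 0 0;0 0 0 0 0 0 0;0 0 0 0 0 0 0' | grep -vE 'rot|gri'
```

```text
clock: 14.07
ee_pos: [494.1, -281.2, 148.1]
wrist_force: [-1.0, -0.1, 8.7]
clock: 14.48
ee_pos: [493.1, -280.0, 158.4]
wrist_force: [-0.9, -0.4, 0.2]
```

The force is zero once the tool rises 10 mm, so the tin is latched. I'll rise and check the pile numerically against the first wrist picture.

```bash
python3 -m creep '0 0 0 -2 0 0 0;0 0 0 -3 0 0 0;8.4 0 0 -3 0 0 0;8.4 0 0 -3 0 0 0;8.4 -0.4 -0.3 -3 0 0 0;8.4 -0.4 -0.3 0 0 0 0;8.4 0 0 0 0 0 0;8.4 0 0 0 0 0 0' | grep -E 'clo|pos'
python3 -m creep '8.4 0 0 0 0 0 0;8.4 0 0 0 0 0 0;8.4 0 0 0 0 0 0' | grep -E 'clo|pos'
cat > chk.py <<'E'
from h import *
import pickle,sys
k=imaging.calibration('wrist');im=imaging.read_camera('wrist');cv2.imwrite(f'pics/{sys.argv[1]}.png',im)
def rect(im,k,H=135):
    # ortho view at height H in dispenser axes, 2 px/mm
    a=1.178;c=np.array([493.1,-279.5]);X=np.array([np.cos(a),np.sin(a)]);Y=np.array([-np.sin(a),np.cos(a)])
    P=[(-85,-40),(85,-40),(85,40),(-85,40)]
    q=w2px(k,np.array([[*(c+u*X+v*Y),H] for u,v in P])).astype('float32')
    M=cv2.getPerspectiveTransform(q,np.array([[0,0],[340,0],[340,160],[0,160]],'float32'))
    return cv2.warpPerspective(im,M,(340,160))
def stat(o,n):
    h=cv2.cvtColor(o,cv2.COLOR_BGR2HSV);m=((h[...,2]<170)&(h[...,0]<14)&(h[...,1]>100))
    r=m[:,120:300].mean(1);c=m[40:50].mean(0)+m[110:120].mean(0)
    R=np.where(r>.6)[0];C=np.where(c>1)[0]
    print(n,'y mm',R.min()/2-40,R.max()/2-40,'x mm',C.min()/2-85,C.max()/2-85)
    g=cv2.cvtColor(o,cv2.COLOR_BGR2GRAY).astype(int)
    print('  mid row from -85:',g[76:84,0:50:4].mean(0).astype(int).tolist(),' to +85:',g[76:84,290:340:4].mean(0).astype(int).tolist())
    return o
a=stat(rect(cv2.imread('pics/w1.png'),pickle.load(open('w1.pkl','rb'))),'start')
b=stat(rect(im,k),'now')
print('shift start->now',cv2.phaseCorrelate(np.float32(cv2.cvtColor(a,6)),np.float32(cv2.cvtColor(b,6))),'absdiff',cv2.absdiff(a,b)[20:140].mean())
go(485.8,270,250,1.0583)
E
python3 chk.py v1
```

```text
clock: 15.15
ee_pos: [484.3, -285.0, 297.7]
clock: 15.4
ee_pos: [484.5, -284.8, 297.3]
start y mm -29.0 29.5 x mm -75.5 75.0
  mid row from -85: [29, 29, 29, 30, 29, 28, 29, 29, 27, 29, 36, 37, 37]  to +85: [64, 66, 66, 57, 27, 19, 18, 18, 17, 30, 50, 58, 45]
now y mm -31.0 28.0 x mm -77.0 74.5
  mid row from -85: [29, 29, 29, 29, 29, 30, 29, 29, 29, 37, 37, 37, 38]  to +85: [66, 66, 63, 52, 27, 18, 18, 18, 18, 28, 49, 59, 45]
shift start->now ((0.04090488299146955, -0.7111624671478154), 0.6501638040277693) absdiff 3.591658496732026
t 15.45 at [ 484.6 -284.9  297.6] yaw 1.179 F [ 0.9  0.6 -0.2] w 83.9
 shift now-axes cm [ 51.33 -21.07   4.84]  after-turn axes [ 48.42 -27.11   4.76] turn [-0.0019 -0.0007  0.1207]
```

```bash
python3 -m creep '8.5 0 0 0 0 0 0.12;8.5 3.2 -1.8 0 0 0 0;8.5 3.2 -1.8 0 0 0 0;8.5 3.2 -1.8 0 0 0 0;8.5 3.2 -1.8 0 0 0 0;8.5 3.2 -1.8 0 0 0 0;8.5 3.2 -1.8 0 0 0 0;8.5 3.2 -1.8 0 0 0 0' | grep -E 'clo|pos'
python3 -m creep '8.5 3.2 -1.8 0.9 0 0 0;8.5 3.2 -1.8 0.9 0 0 0;8.5 3.2 -1.8 0.9 0 0 0;8.5 3.2 -1.8 0.9 0 0 0;8.5 3.2 -1.8 0.9 0 0 0;8.5 3.2 -1.8 0.9 0 0 0;8.5 3.2 -1.8 1 0 0 0;8.5 1.6 -0.9 0 0 0 0' | grep -E 'clo|pos'
python3 -m creep '8.5 0 0 0 0 0 0;8.5 0 0 0 0 0 0' | grep -E 'clo|pos'
python3 - <<'E'
from h import *
tin('w7');go(485.8,270,22,1.0583)
E
```

```text
clock: 16.12
ee_pos: [484.3, -26.5, 298.5]
clock: 16.78
ee_pos: [482.6, 250.5, 232.2]
clock: 16.95
ee_pos: [484.0, 247.9, 234.1]
[173.7 187.8] [208.9 356.8] axis rad 2.6342 (0, 257, 270, 143)
[572.9 -91.8] [171.5 370.7] axis rad 2.1884 (409, 256, 231, 144)
[734.3 223.8] [109.9 117.7] axis rad 2.6323 (493, 6, 126, 123)
t 17.0 at [484.4 247.  234.4] yaw 1.0599 F [ 0.4 -0.6  0.2] w 85.1
 shift now-axes cm [ 2.09 -1.   21.24]  after-turn axes [ 2.07 -1.   21.24] turn [-0.0002  0.0008  0.0016]
```

```bash
sed -i 's/\[-3:\]/[-8:]/' h.py; python3 - <<'E'
from h import *
tin('w8')
im=cv2.imread('pics/w8.png');h=cv2.cvtColor(im,40)
print(h[150,300:340:10].tolist())
for r in (100,150,200): print(im[r,240:400:6,1].tolist())
E
```

```text
[ 85.2 123.1] [11.1 13. ] axis rad 2.4463 (95, 392, 11, 8)
[157.4 102.1] [14.2 26.7] axis rad 2.786 (145, 382, 20, 10)
[724.5  33.1] [18.1 15.3] axis rad 0.3188 (588, 225, 19, 16)
[248.7 203.5] [58.3 17. ] axis rad 0.2036 (141, 282, 38, 32)
[485.3 274.3] [149.8  58.1] axis rad 1.0508 (276, 72, 59, 146)
[144.6 128.7] [207.1 365.9] axis rad 3.0709 (0, 256, 276, 144)
[733.5 223.1] [110.6 117.2] axis rad 2.8906 (492, 5, 125, 124)
[543.4 -18.5] [210.1 494.7] axis rad 2.6321 (267, 256, 373, 144)
[[11, 183, 81], [10, 185, 80], [11, 183, 82], [10, 177, 62]]
[142, 138, 145, 143, 136, 145, 28, 35, 48, 51, 50, 50, 53, 52, 54, 41, 147, 145, 139, 146, 134, 139, 136, 132, 144, 142, 129]
[78, 158, 153, 141, 138, 126, 132, 29, 40, 41, 44, 42, 42, 43, 42, 33, 158, 133, 152, 139, 149, 141, 144, 140, 134, 139, 138]
[75, 83, 83, 82, 84, 86, 84, 9, 15, 15, 16, 16, 13, 15, 12, 8, 157, 145, 154, 148, 153, 141, 152, 140, 135, 137, 139]
```

```bash
python3 -m creep '8.5 0.6 -0.31 3 0 0 0.009;8.5 0.6 -0.31 3 0 0 0;8.5 0.6 -0.31 3 0 0 0;8.5 0.6 -0.31 3 0 0 0;8.5 0 0 3 0 0 0;8.5 0 0 2.5 0 0 0;8.5 0 0 1.5 0 0 0;8.5 0 0 0 0 0 0' | grep -E 'clock|pos'
python3 -m creep '8.5 0 0 0.8 0 0 0;8.5 0 0 0.8 0 0 0;8.5 0 0 0.6 0 0 0;8.5 0 0 0 0 0 0;8.5 0 0 0 0 0 0' | grep -vE 'rot'
python3 - <<'E'
from h import *
go(485.3,274.3,22,1.0508)
E
```

```text
clock: 17.72
ee_pos: [483.5, 271.8, 41.3]
clock: 18.13
ee_pos: [485.9, 274.0, 23.0]
wrist_force: [0.6, -0.2, 0.8]
gripper_width: 0.993
gripper_force: 0.0
t 18.13 at [485.9 274.   23. ] yaw 1.0497 F [ 0.6 -0.2  0.8] w 84.8
 shift now-axes cm [-0.   -0.06  0.1 ]  after-turn axes [-0.   -0.06  0.1 ] turn [ 0.0002 -0.0002 -0.0011]
```

```bash
python3 -m creep '8.5 0 0 0.1 0 0 0;5 0 0 0 0 0 0;5 0 0 0 0 0 0;5 0 0 0 0 0 0;5 0 0 0 0 0 0;5 0 0 0 0 0 0;5 0 0 0 0 0 0;5 0 0 0 0 0 0' | grep -vE 'rot'
python3 -m creep '5 0 0 0 0 0 0;5 0 0 -1 0 0 0;5 0 0 -2 0 0 0;5 0 0 -3 0 0 0;5 0 0 -4 0 0 0;5 0 0 -4 0 0 0;5 0 0 -4 0 0 0;5 0 0 -4 0 0 0'| grep -vE 'rot'
python3 -m creep '5 0 0 -1 0 0 -0.06;5 0 0 0 0 0 -0.065;5 0 0 0 0 0 0;5 0 0 0 0 0 0'| grep -vE 'rot'
cat > hold.py <<'E'
from h import *
import sys
im=imaging.read_camera('wrist');cv2.imwrite(f'pics/{sys.argv[1]}.png',im)
for n in('w3',sys.argv[1]):
    i=cv2.imread(f'pics/{n}.png');h=cv2.cvtColor(i,40);m=(h[...,2]<170)&(h[...,0]<14)&(h[...,1]>100)
    e=[np.where(m[r,190:450])[0]+190 for r in(110,140,180)]
    print(n,'cols',[(x.min(),x.max()) for x in e],'first rows',[int(np.where(m[60:200,c].astype(int)>0)[0].min())+60 for c in(250,280,320,350,380)])
E
python3 hold.py w9
python3 -c "
from h import *
go(493.1,-279.5,246,1.178)"
```

```text
clock: 18.8
ee_pos: [486.4, 274.3, 22.7]
wrist_force: [-1.0, -0.9, 7.2]
gripper_width: 0.662
gripper_force: 64.5
clock: 19.47
ee_pos: [484.8, 273.8, 243.9]
wrist_force: [1.6, 0.4, -1.5]
gripper_width: 0.657
gripper_force: 64.2
clock: 19.8
ee_pos: [485.1, 273.9, 251.6]
wrist_force: [0.0, 0.3, -2.0]
gripper_width: 0.656
gripper_force: 64.2
w3 cols [(np.int64(239), np.int64(391)), (np.int64(241), np.int64(389)), (np.int64(244), np.int64(387))] first rows [95, 95, 95, 95, 95]
w9 cols [(np.int64(239), np.int64(391)), (np.int64(241), np.int64(389)), (np.int64(243), np.int64(387))] first rows [98, 98, 98, 98, 98]
t 19.85 at [484.9 273.8 251. ] yaw 1.1728 F [ 0.   0.2 -2.1] w 56.1
 shift now-axes cm [-50.69  22.2    0.53]  after-turn axes [-50.81  21.94   0.5 ] turn [-0.0014  0.0012 -0.0052]
```

```bash
python3 -m creep '5 -3.1 1.35 0 0 0 -0.005;5 -3.1 1.35 0 0 0 0;5 -3.1 1.35 0 0 0 0;5 -3.1 1.35 0 0 0 0;5 -3.1 1.35 0 0 0 0;5 -3.1 1.35 0 0 0 0;5 -3.1 1.35 0 0 0 0;5 -3.1 1.35 0 0 0 0' | grep -E 'clo|pos'
python3 -m creep '5 -3.1 1.35 0 0 0 0;5 -3.1 1.35 0 0 0 0;5 -3.1 1.35 0 0 0 0;5 -3.1 1.35 0 0 0 0;5 -3.1 1.35 0 0 0 0;5 -3.1 1.35 0 0 0 0;5 -3.1 1.35 0 0 0 0;5 -2 0.9 0 0 0 0' | grep -E 'clo|pos'
python3 -m creep '5 -1.7 0.6 0 0 0 0;5 0 0 0 0 0 0;5 0 0 0 0 0 0;5 0 0 0 0 0 0' | grep -E 'clo|pos'
python3 -c "
from h import *
go(493.6,-279.1,195,1.178)"
```

```text
clock: 20.52
ee_pos: [489.9, 2.2, 250.8]
clock: 21.18
ee_pos: [495.3, -257.7, 250.5]
clock: 21.52
ee_pos: [494.9, -272.1, 250.8]
t 21.52 at [ 494.9 -272.1  250.8] yaw 1.1789 F [-0.8  0.5 -1.7] w 56.3
 shift now-axes cm [-0.7   0.16  5.57]  after-turn axes [-0.7   0.15  5.58] turn [-0.0022 -0.0011  0.0009]
```

```bash
python3 -m creep '5 -0.7 0.15 1 0 0 0;5 0 0 1.5 0 0 0;5 0 0 1.5 0 0 0;5 0 0 1 0 0 0;5 0 0 0.5 0 0 0;5 0 0 0 0 0 0;5 0 0 0 0 0 0;5 0 0 0 0 0 0' | grep -vE 'rot'
python3 - <<'E'
from h import *
go(493.6,-279.1,190.9,1.178)
im=imaging.read_camera('wrist');cv2.imwrite('pics/w10.png',im)
for n in('w4','w5','w10'):
    g=cv2.cvtColor(cv2.imread(f'pics/{n}.png'),40)
    m=(g[...,1]<70)&(g[...,2]>90)   # grey, bright lips
    m[:50]=0;m[140:]=0;m[:,:180]=0;m[:,450:]=0
    c,k=np.where(m.any(0))[0],np.where(m.sum(1)>40)[0]
    t=(g[...,2]<170)&(g[...,0]<14)&(g[...,1]>100);e=np.where(t[110,225:410])[0]+225
    print(n,'lip cols',c.min(),c.max(),(c.min()+c.max())/2,'rows',k.min(),'tin cols',e.min(),e.max())
E
```

```text
clock: 22.18
ee_pos: [494.5, -280.2, 197.6]
wrist_force: [-0.1, 0.5, -1.2]
gripper_width: 0.656
gripper_force: 64.3
t 22.18 at [ 494.5 -280.2  197.6] yaw 1.1801 F [-0.1  0.5 -1.2] w 56.1
 shift now-axes cm [ 0.07 -0.13  0.67]  after-turn axes [ 0.07 -0.13  0.67] turn [0.0014 0.0005 0.0021]
w4 lip cols 217 421 319.0 rows 70 tin cols 239 392
w5 lip cols 198 427 312.5 rows 64 tin cols 238 393
w10 lip cols 218 412 315.0 rows 71 tin cols 239 392
```

```bash
python3 -m creep '5 0.07 0 0.4 0 0 0;5 0 0 0.4 0 0 0;5 0 0 0.4 0 0 0;5 0 0 0.3 0 0 0;5 0 0 0.2 0 0 0;5 0 0 0 0 0 0;5 0 0 0 0 0 0' | grep -vE 'rot'
python3 - <<'E'
from h import *
go(493.6,-279.1,176.5,1.178)
im=imaging.read_camera('wrist');cv2.imwrite('pics/w11.png',im)
for n in('w5','w11'):
    g=cv2.cvtColor(cv2.imread(f'pics/{n}.png'),40)
    m=(g[...,1]<70)&(g[...,2]>90);m[:50]=0;m[140:]=0;m[:,:180]=0;m[:,450:]=0
    c,k=np.where(m.any(0))[0],np.where(m.sum(1)>40)[0];print(n,c.min(),c.max(),k.min())
E
```

```text
clock: 22.82
ee_pos: [494.1, -279.5, 179.7]
wrist_force: [-0.7, -0.5, -2.3]
gripper_width: 0.66
gripper_force: 64.3
t 22.82 at [ 494.1 -279.5  179.7] yaw 1.1798 F [-0.7 -0.5 -2.3] w 56.3
 shift now-axes cm [ 0.01 -0.06  0.32]  after-turn axes [ 0.01 -0.06  0.32] turn [-0.0004  0.0001  0.0018]
w5 198 427 64
w11 206 428 69
```

```bash
python3 -m creep '5 0 0 0.15 0 0 0;5 0 0 0.15 0 0 0;5 0 0 0.1 0 0 0;5 0 0 0 0 0 0;5 0 0 0 0 0 0' | grep -vE 'rot'
python3 -m creep '8.4 0 0 0 0 0 0;8.4 0 0 0 0 0 0;8.4 0 0 0 0 0 0;8.4 0 0 0 0 0 0;8.4 0 0 0 0 0 0;8.4 0 0 0 0 0 0' | grep -vE 'rot'
python3 -m creep '8.4 0 0 -1 0 0 0;8.4 0 0 -2 0 0 0;8.4 0 0 -3 0 0 0;0 0 0 -3 0 0 0;0 0 0 0 0 0 0;0 0 0 0 0 0 0;0 0 0 0 0 0 0;0 0 0 0 0 0 0' | grep -vE 'rot'
python3 -m creep '0 0 0 0 0 0 0;0 0 0 0 0 0 0;0 0 0 0 0 0 0;0 0 0 0 0 0 0' | grep -vE 'rot'
python3 - <<'E'
from h import *
go(493.2,-280.1,264.7,1.178)
tin('w12',171)
E
```

```text
clock: 23.28
ee_pos: [494.7, -279.9, 177.7]
wrist_force: [-4.6, 1.1, 10.3]
gripper_width: 0.659
gripper_force: 65.6
clock: 23.78
ee_pos: [494.3, -279.2, 175.6]
wrist_force: [0.1, -0.6, 0.3]
gripper_width: 0.986
gripper_force: 0.0
clock: 24.45
ee_pos: [493.7, -278.9, 264.7]
wrist_force: [0.3, 0.2, 0.5]
gripper_width: 0.275
gripper_force: 0.0
clock: 24.78
ee_pos: [494.1, -279.2, 265.3]
wrist_force: [0.1, -1.1, 0.2]
gripper_width: -0.003
gripper_force: 0.0
t 24.78 at [ 494.1 -279.2  265.3] yaw 1.1798 F [ 0.1 -1.1  0.2] w -0.3
 shift now-axes cm [-0.11 -0.05  0.06]  after-turn axes [-0.11 -0.05  0.06] turn [-0.0009 -0.0003  0.0018]
[ 314.9 -343.6] [17.  34.8] axis rad 2.6691 (123, 350, 43, 18)
[ 439.8 -337. ] [14.3 18.2] axis rad 3.1347 (269, 291, 25, 18)
[ 608.2 -490.2] [26.4 50.5] axis rad 2.4432 (514, 369, 50, 31)
[ 289.2 -367.7] [21.4 28. ] axis rad 2.7525 (115, 379, 36, 21)
[ 347.7 -360. ] [31.4 25.7] axis rad 0.2412 (174, 343, 41, 27)
[ 464.2 -439.5] [21.4 41.2] axis rad 2.7525 (332, 379, 50, 21)
[ 416.1 -398.8] [60.5 25.1] axis rad 1.1972 (270, 340, 32, 60)
[ 491.4 -284.9] [164.   59.6] axis rad 1.1786 (271, 97, 93, 221)
```

Same picture geometry as the first tin (top edge row 97, cols 271–364). Push the same way.

```bash
python3 -m creep '0 -0.1 -0.05 2 0 0 0;0 0 0 2 0 0 0;0 0 0 1.5 0 0 0;0 0 0 1 0 0 0;0 0 0 0.5 0 0 0;0 0 0 0.3 0 0 0;0 0 0 0.2 0 0 0;0 0 0 0 0 0 0' | grep -vE 'rot|gri'
python3 -m creep '0 0 0 0.4 0 0 0;0 0 0 0.4 0 0 0;0 0 0 0.4 0 0 0;0 0 0 0 0 0 0' | grep -vE 'rot|gri'
python3 -m creep '0 0 0 0.4 0 0 0;0 0 0 0.4 0 0 0;0 0 0 0.4 0 0 0;0 0 0 0 0 0 0' | grep -vE 'rot|gri'
```

```text
clock: 25.5
ee_pos: [493.9, -280.4, 192.1]
wrist_force: [-0.0, -0.8, 0.8]
clock: 25.83
ee_pos: [494.8, -280.3, 180.2]
wrist_force: [1.6, 2.6, 3.3]
clock: 26.17
ee_pos: [494.6, -281.1, 168.1]
wrist_force: [1.3, -0.1, 4.6]
```

```bash
python3 -m creep '0 0 0 0.4 0 0 0;0 0 0 0.3 0 0 0;0 0 0 0.3 0 0 0;0 0 0 0 0 0 0' | grep -vE 'rot|gri'
python3 -m creep '0 0 0 0.3 0 0 0;0 0 0 0.3 0 0 0;0 0 0 0 0 0 0;0 0 0 0 0 0 0' | grep -vE 'rot|gri'
```

```text
clock: 26.5
ee_pos: [494.7, -281.1, 158.5]
wrist_force: [0.2, 0.6, 6.1]
clock: 26.83
ee_pos: [494.7, -281.1, 152.9]
wrist_force: [-1.3, 1.1, 9.0]
```

```bash
python3 -m creep '0 0 0 0.25 0 0 0;0 0 0 0.23 0 0 0;0 0 0 0 0 0 0;0 0 0 0 0 0 0;0 0 0 0 0 0 0;0 0 0 0 0 0 0' | grep -vE 'rot|gri'
python3 -m creep '0 0 0 -0.4 0 0 0;0 0 0 -0.4 0 0 0;0 0 0 -0.4 0 0 0;0 0 0 0 0 0 0;0 0 0 0 0 0 0' | grep -vE 'rot|gri'
python3 -m creep '0 0 0 -2 0 0 0;0 0 0 -3 0 0 0;8.4 0 0 -3 0 0 0;8.4 0 0 -3 0 0 0;8.4 -0.4 -0.3 -3 0 0 0;8.4 -0.4 -0.3 0 0 0 0;8.4 0 0 0 0 0 0;8.4 0 0 0 0 0 0' | grep -E 'clo|pos'
python3 -m creep '8.4 0 0 0 0 0 0;8.4 0 0 0 0 0 0;8.4 0 0 0 0 0 0' | grep -E 'clo|pos'
python3 chk.py v2
```

```text
clock: 27.33
ee_pos: [494.7, -281.1, 148.3]
wrist_force: [0.3, 0.6, 9.2]
clock: 27.75
ee_pos: [493.5, -280.2, 158.1]
wrist_force: [0.7, 0.2, -0.2]
clock: 28.42
ee_pos: [484.4, -285.0, 297.0]
clock: 28.67
ee_pos: [484.6, -284.7, 296.5]
start y mm -29.0 29.5 x mm -75.5 75.0
  mid row from -85: [29, 29, 29, 30, 29, 28, 29, 29, 27, 29, 36, 37, 37]  to +85: [64, 66, 66, 57, 27, 19, 18, 18, 17, 30, 50, 58, 45]
now y mm -31.0 27.5 x mm -75.0 75.5
  mid row from -85: [29, 30, 30, 30, 29, 29, 30, 29, 29, 27, 36, 37, 37]  to +85: [67, 67, 67, 63, 31, 18, 19, 18, 17, 28, 50, 59, 45]
shift start->now ((0.24968735845007473, -0.4450887071670593), 0.7159275107913547) absdiff 3.2763643790849675
t 28.72 at [ 484.6 -284.8  296.8] yaw 1.18 F [ 0.3 -0.5  0.2] w 84.2
 shift now-axes cm [ 51.34 -21.02   4.76]  after-turn axes [ 48.41 -27.11   4.68] turn [-0.0019 -0.0006  0.1217]
```

The second tin is latched too: no force after backing off, and the picture matches the starting one, with both leaves in place. Handing in.

```bash
python3 -c "
from workcell import bot
print(bot.job_done())"
```

```text
the job is handed in; nothing more can be done
None
```

Both loose tins are loaded and stay down by themselves, with both leaf catches back over the ends in the wrist camera check; the jar, bowl and mug were not touched, and the job was handed in at about 29 s.

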